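# Press the wreath ornaments home

## Task

Three wooden ornaments stand proud on their pins in the willow wreath. Press them down gently, one after another, until each sits fully home: first the star, then the mushroom, last the round log slice. Do not pull any of them out, and leave the candle, the glue gun and the jar where they are.

Things in the scene. Friction and masses are not known exactly. Their poses are not given: they have to be found in the camera images.
- star_seat: the fixed seat of the star on top of the wreath: its origin is the top of the wreath under that ornament, z up; it carries the star and follows the wreath
- star_top (a point): middle of the upper face of the star, the spot to press; it moves with the ornament. Five-pointed star of plain pale wood lying flat, 70 mm across, 10 mm thick. Its top is 26 mm above the seat's origin at joint 0 and 14 mm when home.
- star (a joint): how far the star has been pushed down its pin, m: starts between 0 and 0.003, 0.012 is home (stop); negative means pulled out. A steady friction of 3 N resists and it stays where it is left. Under each ornament the wreath itself is springy: it gives straight down by 1 mm per newton, at most 8 mm, and comes back, so the top must be pushed about 3 mm further than the remaining pin travel before the ornament is home.
- mushroom_seat: the fixed seat of the mushroom on top of the wreath: its origin is the top of the wreath under that ornament, z up; it carries the mushroom and follows the wreath
- mushroom_top (a point): middle of the upper face of the mushroom, the spot to press; it moves with the ornament. Upright mushroom of plain pale wood: stem 18 mm thick, domed cap 52 mm across, 33 mm tall in all. Its top is 49 mm above the seat's origin at joint 0 and 37 mm when home.
- mushroom (a joint): how far the mushroom has been pushed down its pin, m: starts between 0 and 0.003, 0.012 is home (stop); negative means pulled out. A steady friction of 3 N resists and it stays where it is left. Under each ornament the wreath itself is springy: it gives straight down by 1 mm per newton, at most 8 mm, and comes back, so the top must be pushed about 3 mm further than the remaining pin travel before the ornament is home.
- slice_seat: the fixed seat of the slice on top of the wreath: its origin is the top of the wreath under that ornament, z up; it carries the slice and follows the wreath
- slice_top (a point): middle of the upper face of the slice, the spot to press; it moves with the ornament. Round slice of a log with dark bark rim and pale face, lying flat, 72 mm across, 11 mm thick. Its top is 27 mm above the seat's origin at joint 0 and 15 mm when home.
- slice (a joint): how far the slice has been pushed down its pin, m: starts between 0 and 0.003, 0.012 is home (stop); negative means pulled out. A steady friction of 3 N resists and it stays where it is left. Under each ornament the wreath itself is springy: it gives straight down by 1 mm per newton, at most 8 mm, and comes back, so the top must be pushed about 3 mm further than the remaining pin travel before the ornament is home.
- wreath: brown willow-twig wreath, 258 mm outside, 162 mm inside, on a round plywood board of 300 mm diameter and 12 mm thickness, fixed. Origin: middle of the board's underside (3 mm above the table), z up. The twigs' top is 60 mm above the origin; the three ornaments stand on it 105 mm from the middle, about 120 degrees apart, in any order. Small dried flower heads between them reach only 66 mm above the origin.
- candle: loose off-white pillar candle, 58 mm diameter, 56 mm tall plus wick, standing on the board in the middle of the wreath; origin at its underside
- gluegun: loose blue glue gun lying on its side by the wreath, about 180 by 110 mm, 30 mm high; origin at the underside of its barrel
- jar: loose glass jar with a wooden lid, 60 mm diameter, 75 mm tall, by the other side of the wreath; origin at its underside

How it is judged:
By the outcome, as a careful person would: the job done as asked, in the order asked, and still so for the second after the job is handed in, with the robot touching nothing.
It also fails if it takes over 51 s, if anything falls off the work surface, if the arm or the gripper's body presses on something with over 40 N, if the wrist force passes 120 N, or if a joint passes its speed limit or range.

## Robot

A 7-joint arm with a two-finger parallel gripper is mounted at the origin on the work surface. World frame = base frame: x ahead of the robot, y to its left, z up, the work surface at z = 0. Lengths are in m, angles in rad, forces in N, time in s.
With the tool pointing down it reaches from about 0.4 to 0.85 m from the base axis. Payload 4.5 kg.
Tool frame: the origin (TCP) lies on the centre line of the jaws, within the pads' length; the fingertips stand 8 mm ahead of it and the grasp point (between the pads) lies 11 mm behind it; z points along the fingers, x is the direction in which the jaws open and shut, and the axes are right-handed (so a half turn about z gives the same grasp; the last joint's range is limited). The gripper opens to 88 mm and grips with 3 to 60 N. Pads are 18 mm wide; open, the fingers measure 123 mm over their backs; the gripper's body (75 mm by 187 mm) begins 45 mm behind the grasp point.
Start: joints at [1.249, 0.689, -0.195, 1.565, 0.157, 0.902, -0.215], TCP at [0.218, -0.586, 0.247] pointing down, gripper open.
Joint ranges: [-3.01, 3.01], [-0.46, 2.08], [-1.47, 1.51], [0.13, 2.56], [-1, 4.14], [0.04, 2.09], [-2.66, 2.66]. Speed limits (rad/s): [2.57, 2.57, 3.14, 3.14, 3.14, 3.14, 3.14].

## Interface

Orientations are given as a unit quaternion [x, y, z, w].
In Python, from plant import r gives the robot as it stands.
- The arm moves only by the shell command python3 -m pendant 'ROWS' [FORCE]. ROWS is JSON, a list of rows, each a list of 3 entries, a list of its own where there are three numbers: the turn, a rotation vector about the tool's x, y, z in rad, then the shift along the tool's x, y, z in m, then the opening, from 0 (shut) to 1 (fully open). In form: [[[wx, wy, wz], [tx, ty, tz], claw], ...]. A call has 1 to 10 rows; each row is the pose to reach, as a shift and turn from the pose commanded when the call began, along the tool's axes at that moment; what a row does not reach only later rows make up. A row lasts 1/10 s, in which the tool goes at most 50 mm and 8.59 degrees, less where a joint would pass 70% of its speed; a pose out of reach is approached as far as the arm can. A call with a gripper value outside its range is refused whole. The fingers move at their own pace and stop on an object; FORCE is the grip in N (left out, the last holds). Time passes only in rows, so rows that repeat a pose let the fingers close. It gives the time, the measured TCP pose, the force and the opening at its end, in the units of the state.
- r.get_state(): the state, without advancing time (a new reading comes with each control period).
- r.snapshot(name): name is "scene" or "side" or "wrist"; returns a dict with "image" (400x640x3 uint8, red, green, blue), "mtx" (3x3 intrinsics, pixels), "dist" ([k1, k2, p1, p2, k3] as OpenCV has them; the pictures are not rectified), "R" (3x3) and "t" (3): a world point X has camera coordinates R X + t; the wrist camera has in their place "T_tool_cam" (4x4, takes a point from camera to tool coordinates, whose origin is the TCP and whose axes are the tool frame's). Camera axes: x right, y down, z forward; pixel columns grow to the right and rows downward; lengths in m; the calibration is good to about 2 mm. A picture is of the moment at which its call begins: read the wrist's pose just before it. There is no depth.
- r.finish_job(): hands the job in, once; it reports no verdict.
The state is a dict: "clock": time; "q": joint angles; "qd": joint speeds; "joint_torque": joint torques, N m; "tool_pos": TCP position; "eef_rot": TCP orientation; "contact_force": force on the tool from outside, world axes, zero at the start; "moment": the same for the moment, N m; "opening": opening from 0.0 (shut) to 1.0 (fully open).
Only numpy, scipy, OpenCV 4.12 (cv2) and the standard library are available. Lean on these libraries where they do the work, as an engineer would, in place of code of your own. Each camera call takes 0.05 s, during which the arm holds its last target. There are 200 camera calls.

## Working session

There is one attempt and no reset: what is moved stays moved. The work goes in short steps, Python scripts to look and compute and a shell command to move; the robot and the scene stay as the last step left them, time stands still between calls to the robot, and variables do not carry over. Pictures are saved under pics/ and viewed, about 8 in all and at most 12, crops included, and the job is handed in when it is done.

```bash
mkdir -p pics; ls
python3 - <<'E'
from plant import r
import cv2,pickle
s=r.get_state();print(s)
d={}
for n in("scene","side"):
    d[n]=r.snapshot(n);cv2.imwrite(f"pics/{n}0.png",d[n]["image"][:,:,::-1])
    print(n,d[n]["mtx"],d[n]["dist"],d[n]["R"],d[n]["t"])
pickle.dump(d,open("s0.pkl","wb"))
E
```

```text
pics
{'clock': 0.0, 'q': array([ 1.24883664,  0.69001652, -0.19449662,  1.56632213,  0.15730459,
        0.9025107 , -0.21508848]), 'qd': array([-0.00029252,  0.00025845,  0.00042445,  0.00015565, -0.00072427,
        0.00119391, -0.00177821]), 'joint_torque': array([-8.22231850e-04, -5.27561045e+01, -1.26740813e+00, -1.53432012e+01,
       -5.26379887e-02,  6.36747645e-03,  1.74990823e-04]), 'tool_pos': array([ 0.21741908, -0.58530824,  0.24589512]), 'eef_rot': array([ 8.21090406e-01, -5.70797403e-01, -8.05539135e-04, -4.70272240e-04]), 'contact_force': array([ 0.92393161, -0.70938911,  0.68194981]), 'moment': array([-0.08245146, -0.00400533,  0.00614766]), 'opening': 0.9989463572607885}
scene [[450.44094918   0.         320.17931686]
 [  0.         450.44094918 199.50741298]
 [  0.           0.           1.        ]] [-0.09512566  0.          0.          0.          0.        ] [[ 0.72733543  0.68622859 -0.0085726 ]
 [ 0.38511422 -0.41845905 -0.82254426]
 [-0.56804067  0.59496416 -0.56863648]] [-0.42747567 -0.10849536  1.14683112]
side [[362.96221977   0.         313.98235333]
 [  0.         362.96221977 200.44070365]
 [  0.           0.           1.        ]] [0.02728636 0.         0.         0.         0.        ] [[ 0.96874178 -0.247863   -0.01016359]
 [-0.16164625 -0.59963561 -0.78377779]
 [ 0.18817506  0.7609212  -0.62095819]] [-0.52461042  0.19519113  0.59365537]
```

View pics/scene0.png

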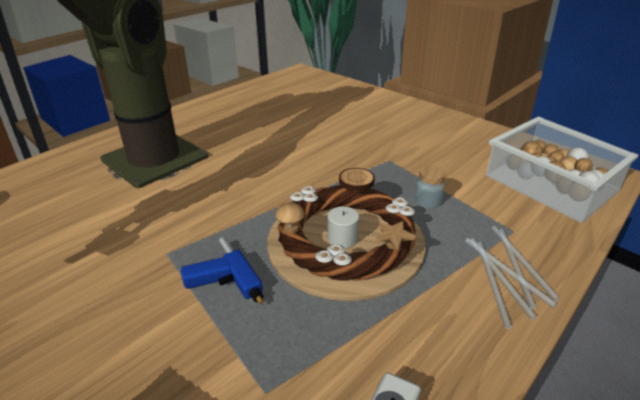

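View pics/side0.png

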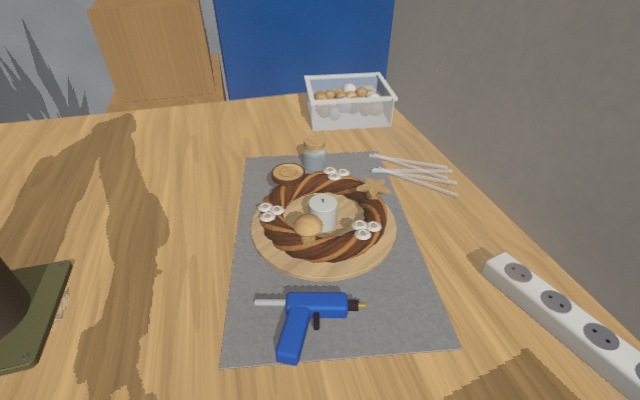

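The scene view shows the star at about (393,236), the mushroom cap at (291,212), the slice at (357,178) and the candle at (343,222). In the side view they are at star (374,187), mushroom (308,225), slice (288,173) and candle (323,205). Next I triangulate these.

```bash
cat > h.py <<'E'
import numpy as np,cv2
def ray(c,uv,pose=None):
    p=cv2.undistortPoints(np.array([[uv]],float),c["mtx"],np.array(c["dist"]))[0,0]
    d=np.array([*p,1.])
    if pose is None: R=c["R"].T; o=-R@c["t"]
    else: T=pose@c["T_tool_cam"]; R=T[:3,:3]; o=T[:3,3]
    d=R@d; return o,d/np.linalg.norm(d)
def plane(o,d,z): return o+d*(z-o[2])/d[2]
def tri(rs):
    A=sum(np.eye(3)-np.outer(d,d) for o,d in rs); b=sum((np.eye(3)-np.outer(d,d))@o for o,d in rs)
    return np.linalg.solve(A,b)
def pose(s):
    from scipy.spatial.transform import Rotation as Ro
    T=np.eye(4);T[:3,:3]=Ro.from_quat(s["eef_rot"]).as_matrix();T[:3,3]=s["tool_pos"];return T
E
python3 - <<'E'
from h import *;import pickle
d=pickle.load(open("s0.pkl","rb"));np.set_printoptions(precision=4,suppress=True)
for n,a,b,z in(("star",(393,236),(374,187),.087),("mush",(291,206),(308,218),.110),("slice",(357,177),(288,172),.088),("candle",(343,213),(323,199),.071)):
    A=ray(d["scene"],a);B=ray(d["side"],b);print(n,tri([A,B]),plane(*A,z),plane(*B,z))
from plant import r
T=pose(r.get_state());print(T)
E
```

```text
star [0.6873 0.0758 0.0801] [0.6936 0.0641 0.087 ] [0.6842 0.072  0.087 ]
mush [ 0.5297 -0.0102  0.1085] [ 0.5319 -0.0126  0.11  ] [ 0.5294 -0.0107  0.11  ]
slice [0.5294 0.1705 0.0851] [0.5333 0.1652 0.088 ] [0.5288 0.168  0.088 ]
candle [0.5794 0.0713 0.0758] [0.5768 0.0732 0.071 ] [0.5814 0.0807 0.071 ]
[[ 0.3484 -0.9373 -0.0007  0.2175]
 [-0.9373 -0.3484  0.0015 -0.5853]
 [-0.0017  0.0002 -1.      0.246 ]
 [ 0.      0.      0.      1.    ]]
```

```bash
python3 -m pendant '[[[0,0,0],[-0.49,-0.57,-0.08],0],[[0,0,0],[-0.49,-0.57,-0.08],0],[[0,0,0],[-0.49,-0.57,-0.08],0],[[0,0,0],[-0.49,-0.57,-0.08],0],[[0,0,0],[-0.49,-0.57,-0.08],0],[[0,0,0],[-0.49,-0.57,-0.08],0],[[0,0,0],[-0.49,-0.57,-0.08],0],[[0,0,0],[-0.49,-0.57,-0.08],0],[[0,0,0],[-0.49,-0.57,-0.08],0],[[0,0,0],[-0.49,-0.57,-0.08],0]]' 10
python3 - <<'E'
from h import *
from plant import r
s=r.get_state();T=pose(s);print(T.round(4));print("to go (tool):",(T[:3,:3].T@(np.array([.582,.07,.33])-T[:3,3])).round(3), s["q"].round(2))
print(r.snapshot("wrist")["T_tool_cam"].round(3))
E
```

```text
clock: 1.1
tool_pos: [0.4586, -0.1488, 0.2997]
eef_rot: [0.821, -0.571, -0.0, 0.0]
contact_force: [1.2, -0.0, 0.1]
opening: 0.114
[[ 3.483e-01 -9.374e-01 -4.000e-04  4.586e-01]
 [-9.374e-01 -3.483e-01 -1.000e-04 -1.488e-01]
 [-0.000e+00  4.000e-04 -1.000e+00  2.997e-01]
 [ 0.000e+00  0.000e+00  0.000e+00  1.000e+00]]
to go (tool): [-0.162 -0.192 -0.03 ] [ 0.35  0.43 -0.2   1.91  0.12  0.81 -1.12]
[[ 1.    -0.001 -0.001  0.   ]
 [ 0.001  0.952  0.307 -0.081]
 [ 0.    -0.307  0.952 -0.138]
 [ 0.     0.     0.     1.   ]]
```

```bash
python3 -m pendant '[[[0,0,0],[-0.16,-0.23,-0.03],0],[[0,0,0],[-0.16,-0.23,-0.03],0],[[0,0,0],[-0.16,-0.23,-0.03],0],[[0,0,0],[-0.16,-0.23,-0.03],0],[[0,0,0],[-0.16,-0.23,-0.03],0],[[0,0,0],[-0.16,-0.23,-0.03],0],[[0,0,0],[-0.16,-0.23,-0.03],0],[[0,0,0],[-0.16,-0.23,-0.03],0],[[0,0,0],[-0.16,-0.23,-0.03],0]]' 10
python3 - <<'E'
from h import *;import pickle
from plant import r
s=r.get_state();T=pose(s);print(T.round(4), abs(s["qd"]).max())
w=r.snapshot("wrist");pickle.dump((T,w),open("w1.pkl","wb"));cv2.imwrite("pics/w1.png",w["image"][:,:,::-1])
E
```

```text
clock: 2.05
tool_pos: [0.6174, 0.0772, 0.3291]
eef_rot: [0.82, -0.572, -0.0, 0.001]
contact_force: [-1.1, -0.7, 0.5]
opening: 0.007
[[ 0.3463 -0.9381 -0.0015  0.6174]
 [-0.9381 -0.3463 -0.0019  0.0772]
 [ 0.0012  0.0021 -1.      0.3291]
 [ 0.      0.      0.      1.    ]] 0.00982562037986197
```

View pics/w1.png

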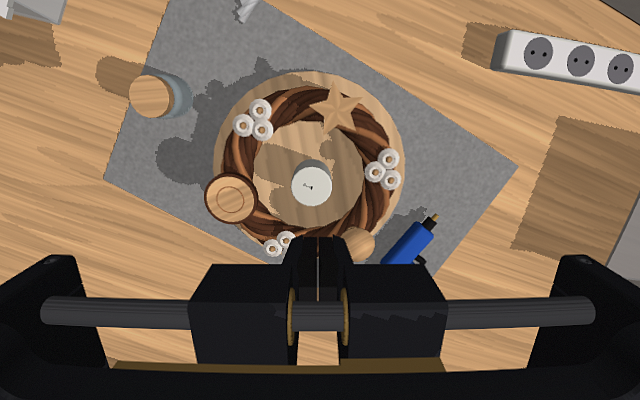

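The wrist view shows the star centred near (337,105), the slice at (230,198), the candle at (312,187) and the mushroom at about (357,243), partly hidden by the gripper. The jaws are shut. I intersect these rays with the known heights and enlarge the star.

Run:
```python
from h import *;import pickle
T,w=pickle.load(open("w1.pkl","rb"));d=pickle.load(open("s0.pkl","rb"));np.set_printoptions(precision=4,suppress=True)
for n,u,z,a,b in(("star",(337,105),.0875,(393,236),(374,187)),("slice",(230,198),.0885,(357,177),(288,172)),("mush",(357,243),.108,(291,206),(308,218)),("candle",(312,187),.071,(343,213),(323,199))):
    R=ray(w,u,T);print(n,plane(*R,z),tri([R,ray(d["scene"],a),ray(d["side"],b)]))
im=w["image"][:,:,::-1]
c=[cv2.resize(im[60:150,290:390],None,fx=5,fy=5,interpolation=3),cv2.resize(d["scene"]["image"][200:260,260:320,::-1],(450,450),interpolation=3)]
cv2.imwrite("pics/crop1.png",cv2.resize(np.hstack([c[0],c[1][:, :300]]),(800,450)))
```

```text
star [0.6939 0.0797 0.0875] [0.6897 0.078  0.0786]
slice [0.5336 0.1706 0.0885] [0.5301 0.1712 0.0844]
mush [ 0.539 -0.008  0.108] [ 0.5324 -0.0093  0.1066]
candle [0.5808 0.0714 0.071 ] [0.5803 0.0717 0.0754]
```

View pics/crop1.png

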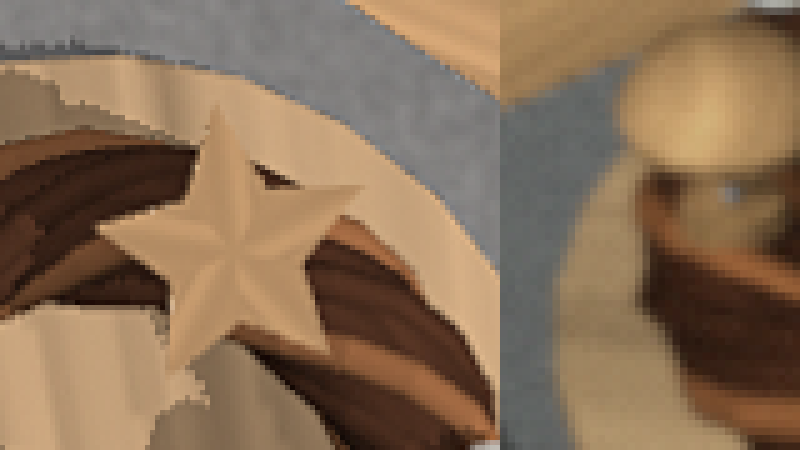

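The five star tips average to wrist pixel (337,110), so my first reading was about 5 px too high. That puts the star at about (0.690, 0.078), the slice at (0.532, 0.170) and the mushroom at (0.532, -0.010). The circle through the three has a radius of 104.5 mm, against the 105 mm given. Next I go above the star.

```bash
python3 -m pendant '[[[0,0,0],[0.024,-0.068,0.1],0],[[0,0,0],[0.024,-0.068,0.1],0],[[0,0,0],[0.024,-0.068,0.1],0],[[0,0,0],[0.024,-0.068,0.2],0],[[0,0,0],[0.024,-0.068,0.2],0],[[0,0,0],[0.024,-0.068,0.215],0],[[0,0,0],[0.024,-0.068,0.215],0],[[0,0,0],[0.024,-0.068,0.215],0],[[0,0,0],[0.024,-0.068,0.215],0],[[0,0,0],[0.024,-0.068,0.215],0]]'
python3 - <<'E'
from h import *;import pickle
from plant import r
s=r.get_state();T=pose(s);print(T.round(4),s["contact_force"])
w=r.snapshot("wrist");a=w["image"][:,:,::-1]
b=r.snapshot("side");bi=b["image"][130:250,240:440,::-1]
cv2.imwrite("pics/w2.png",np.vstack([a[:300],cv2.resize(bi,(500,300),interpolation=3)[:, :640] if 0 else cv2.copyMakeBorder(cv2.resize(bi,(500,300)),0,0,0,140,0)]))
E
```

```text
clock: 3.1
tool_pos: [0.6918, 0.0808, 0.1173]
eef_rot: [0.821, -0.571, 0.002, -0.002]
contact_force: [0.1, 0.0, 0.9]
opening: 0.008
[[ 3.481e-01 -9.374e-01  4.400e-03  6.918e-01]
 [-9.374e-01 -3.481e-01  6.000e-04  8.080e-02]
 [ 9.000e-04 -4.400e-03 -1.000e+00  1.173e-01]
 [ 0.000e+00  0.000e+00  0.000e+00  1.000e+00]] [0.07353331 0.02651917 0.87506958]
```

View pics/w2.png

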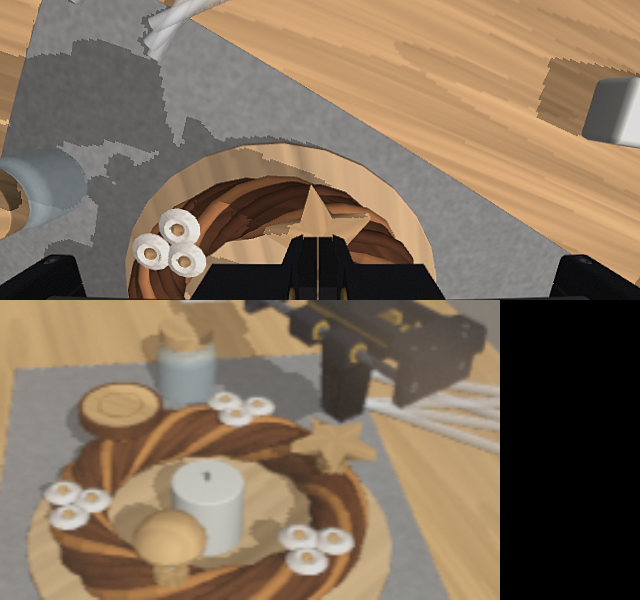

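The lower part, a side-view crop, shows the shut fingers over the star. In the wrist view the fingertips are in line with the star's centre at about x = 315. I correct 3 mm sideways and start pressing.

```bash
python3 -m pendant '[[[0,0,0],[0.002,0.003,0.005],0],[[0,0,0],[0.002,0.003,0.012],0],[[0,0,0],[0.002,0.003,0.016],0],[[0,0,0],[0.002,0.003,0.018],0],[[0,0,0],[0.002,0.003,0.02],0],[[0,0,0],[0.002,0.003,0.022],0],[[0,0,0],[0.002,0.003,0.024],0],[[0,0,0],[0.002,0.003,0.026],0],[[0,0,0],[0.002,0.003,0.028],0],[[0,0,0],[0.002,0.003,0.028],0]]'; python3 -m pendant '[[[0,0,0],[0,0,0.001],0],[[0,0,0],[0,0,0.002],0],[[0,0,0],[0,0,0.003],0],[[0,0,0],[0,0,0.003],0]]'
```

```text
clock: 4.2
tool_pos: [0.6879, 0.0776, 0.0864]
eef_rot: [0.821, -0.571, -0.0, 0.0]
contact_force: [-2.4, -0.1, 1.9]
opening: 0.004
clock: 4.6
tool_pos: [0.6881, 0.0777, 0.0835]
eef_rot: [0.821, -0.571, 0.0, -0.0]
contact_force: [-2.6, 0.3, 2.9]
opening: 0.006
```

```bash
python3 -m pendant '[[[0,0,0],[0,0,0.001],0],[[0,0,0],[0,0,0.002],0],[[0,0,0],[0,0,0.002],0]]'; python3 -m pendant '[[[0,0,0],[0,0,0.001],0],[[0,0,0],[0,0,0.002],0],[[0,0,0],[0,0,0.002],0]]';  python3 -m pendant '[[[0,0,0],[0,0,0],0],[[0,0,0],[0,0,0],0]]'
```

```text
clock: 4.9
tool_pos: [0.6882, 0.0777, 0.0816]
eef_rot: [0.821, -0.571, 0.0, -0.0]
contact_force: [-1.9, -0.3, 4.2]
opening: 0.007
clock: 5.2
tool_pos: [0.6882, 0.0777, 0.0798]
eef_rot: [0.821, -0.571, 0.0, -0.0]
contact_force: [-2.9, -0.2, 5.0]
opening: 0.006
clock: 5.4
tool_pos: [0.6882, 0.0777, 0.0799]
eef_rot: [0.821, -0.571, 0.0, -0.0]
contact_force: [-2.5, -0.4, 5.3]
opening: 0.006
```

The force rises 1 N/mm below z = 0.082, as it should for an ornament that is home on the springy wreath. I press one more millimetre and then lift straight up. Meanwhile I enlarge the mushroom and slice from the first pictures.

```bash
python3 -m pendant '[[[0,0,0],[0,0,0.001],0],[[0,0,0],[0,0,0.001],0],[[0,0,0],[0,0,-0.003],0],[[0,0,0],[0,0,-0.01],0],[[0,0,0],[0,0,-0.04],0],[[0,0,0],[0,0,-0.085],0],[[0,0,0],[0,0,-0.085],0],[[0,0,0],[0,0,-0.085],0]]'
python3 - <<'E'
import pickle,cv2,numpy as np
d=pickle.load(open("s0.pkl","rb"))
f=lambda n,x,y:cv2.resize(d[n]["image"][y:y+40,x:x+50,::-1],(400,320),interpolation=2)
cv2.imwrite("pics/crop2.png",np.vstack([np.hstack([f("scene",265,190),f("side",283,200)]),np.hstack([f("scene",332,160),f("side",263,153)])])[:600])
E
```

```text
clock: 6.2
tool_pos: [0.6891, 0.0777, 0.166]
eef_rot: [0.821, -0.571, 0.001, -0.001]
contact_force: [-0.7, -0.1, -0.1]
opening: 0.006
```

View pics/crop2.png

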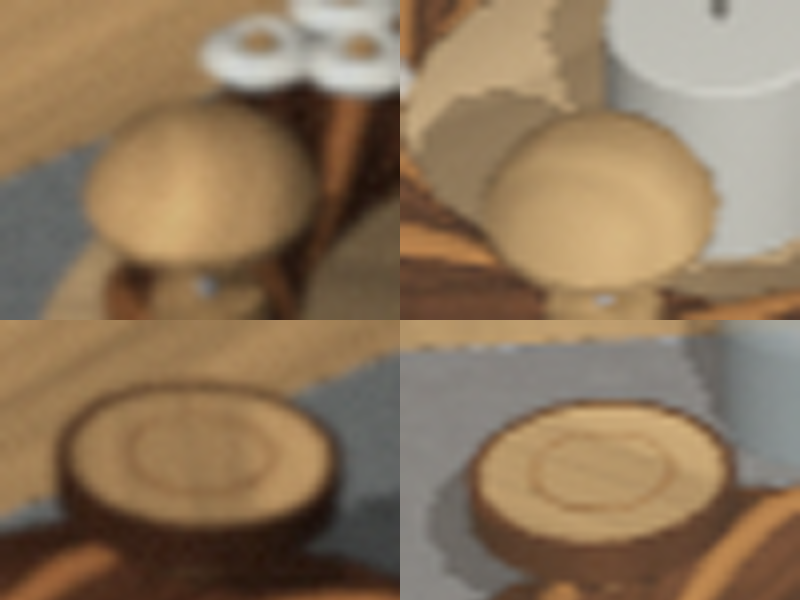

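The crops put the middle of the cap at scene (290.3,212.8) and side (308.3,225). The slice face is at scene (357.1,176.9) and side (288.2,172), close to my earlier readings.

Run:
```python
from h import *;import pickle
from plant import r
T,w=pickle.load(open("w1.pkl","rb"));d=pickle.load(open("s0.pkl","rb"));np.set_printoptions(precision=4,suppress=True)
R=ray(w,(230,198),T)
s=r.get_state();P=pose(s)
def go(n,p): print(n,p,"tool shift",P[:3,:3].T@(np.array([p[0],p[1],.166])-P[:3,3]))
A=[ray(d["scene"],(290.3,212.8)),ray(d["side"],(308.3,225))]
go("mush",tri(A));print([plane(*a,.10) for a in A])
A=[ray(d["scene"],(357.1,176.9)),ray(d["side"],(288.2,172)),R]
go("slice",tri(A));print([plane(*a,.088) for a in A])
```

```text
mush [ 0.5294 -0.0125  0.0948] tool shift [ 0.029   0.1812 -0.0005]
[array([ 0.5352, -0.018 ,  0.1   ]), array([ 0.5282, -0.0173,  0.1   ])]
slice [0.5304 0.1711 0.0846] tool shift [-0.1429  0.1163 -0.0005]
[array([0.5332, 0.1656, 0.088 ]), array([0.5293, 0.1679, 0.088 ]), array([0.5334, 0.1707, 0.088 ])]
```

```bash
python3 -m pendant '[[[0,0,0],[0.028,0.18,0],0],[[0,0,0],[0.028,0.18,0],0],[[0,0,0],[0.028,0.18,0],0],[[0,0,0],[0.028,0.18,0],0],[[0,0,0],[0.028,0.18,0],0],[[0,0,0],[0.028,0.18,0.02],0],[[0,0,0],[0.028,0.18,0.034],0],[[0,0,0],[0.028,0.18,0.034],0],[[0,0,0],[0.028,0.18,0.034],0]]'
python3 - <<'E'
from h import *
from plant import r
s=r.get_state();T=pose(s);print(T.round(4),"go",(T[:3,:3].T@(np.array([.530,-.012,T[2,3]])-T[:3,3])).round(4))
f=lambda n,x,y:cv2.resize(r.snapshot(n)["image"][y:y+75,x:x+100,::-1],(400,300),interpolation=2)
cv2.imwrite("pics/p3.png",np.hstack([f("scene",240,160),f("side",258,170)]))
E
```

```text
clock: 7.1
tool_pos: [0.5294, -0.0108, 0.1301]
eef_rot: [0.821, -0.571, -0.0, 0.0]
contact_force: [-0.4, 0.1, -0.0]
opening: 0.006
[[ 3.489e-01 -9.372e-01 -8.000e-04  5.294e-01]
 [-9.372e-01 -3.489e-01  3.000e-04 -1.080e-02]
 [-5.000e-04  6.000e-04 -1.000e+00  1.301e-01]
 [ 0.000e+00  0.000e+00  0.000e+00  1.000e+00]] go [ 0.0013 -0.0002 -0.    ]
```

View pics/p3.png

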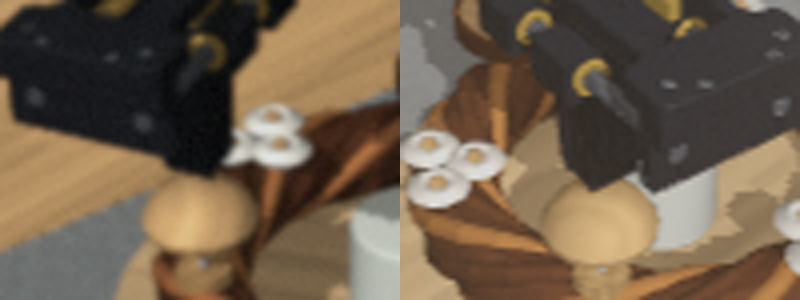

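Both crops show the fingertips centred on the cap, within about 1 px. I press.

```bash
python3 -m pendant '[[[0,0,0],[0.001,0,0.004],0],[[0,0,0],[0.001,0,0.008],0],[[0,0,0],[0.001,0,0.01],0],[[0,0,0],[0.001,0,0.012],0],[[0,0,0],[0.001,0,0.014],0],[[0,0,0],[0.001,0,0.016],0],[[0,0,0],[0.001,0,0.018],0],[[0,0,0],[0.001,0,0.02],0],[[0,0,0],[0.001,0,0.022],0],[[0,0,0],[0.001,0,0.022],0]]'; python3 -m pendant '[[[0,0,0],[0,0,0.001],0],[[0,0,0],[0,0,0.002],0],[[0,0,0],[0,0,0.003],0],[[0,0,0],[0,0,0.003],0]]';python3 -m pendant '[[[0,0,0],[0,0,0.001],0],[[0,0,0],[0,0,0.002],0],[[0,0,0],[0,0,0.002],0]]'
```

```text
clock: 8.2
tool_pos: [0.5295, -0.0123, 0.1084]
eef_rot: [0.821, -0.571, 0.0, 0.0]
contact_force: [-0.3, -0.1, 3.2]
opening: 0.006
clock: 8.6
tool_pos: [0.5295, -0.0122, 0.1055]
eef_rot: [0.821, -0.571, 0.0, 0.0]
contact_force: [0.2, -0.2, 1.6]
opening: 0.006
clock: 8.9
tool_pos: [0.5295, -0.0122, 0.1036]
eef_rot: [0.821, -0.571, 0.0, 0.0]
contact_force: [-0.9, -0.1, 3.7]
opening: 0.006
```

```bash
python3 -m pendant '[[[0,0,0],[0,0,0.001],0],[[0,0,0],[0,0,0.001],0]]';python3 -m pendant '[[[0,0,0],[0,0,0.001],0],[[0,0,0],[0,0,0.001],0]]';python3 -m pendant '[[[0,0,0],[0,0,0.001],0],[[0,0,0],[0,0,0.001],0]]'; python3 -m pendant '[[[0,0,0],[0,0,0],0]]'
```

```text
clock: 9.1
tool_pos: [0.5295, -0.0122, 0.1027]
eef_rot: [0.821, -0.571, 0.0, -0.0]
contact_force: [-1.0, 0.3, 4.9]
opening: 0.006
clock: 9.3
tool_pos: [0.5295, -0.0122, 0.1018]
eef_rot: [0.821, -0.571, 0.0, 0.0]
contact_force: [-1.4, -0.5, 5.6]
opening: 0.009
clock: 9.5
tool_pos: [0.5295, -0.0122, 0.1008]
eef_rot: [0.821, -0.571, 0.0, -0.0]
contact_force: [-0.6, 0.1, 6.9]
opening: 0.008
clock: 9.6
tool_pos: [0.5295, -0.0122, 0.1009]
eef_rot: [0.821, -0.571, 0.0, -0.0]
contact_force: [-1.9, -0.8, 6.4]
opening: 0.003
```

The mushroom is home: 6.7 N at z = 0.1009 against about 7 N expected. I lift and go to the slice.

```bash
python3 -m pendant '[[[0,0,0],[0,0,-0.005],0],[[0,0,0],[0,0,-0.02],0],[[0,0,0],[0,0,-0.05],0],[[0,0,0],[-0.17,-0.065,-0.05],0],[[0,0,0],[-0.17,-0.065,-0.05],0],[[0,0,0],[-0.17,-0.065,-0.05],0],[[0,0,0],[-0.17,-0.065,-0.05],0],[[0,0,0],[-0.17,-0.065,-0.04],0],[[0,0,0],[-0.17,-0.065,-0.014],0],[[0,0,0],[-0.17,-0.065,-0.014],0]]'; python3 -m pendant '[[[0,0,0],[0,0,0],0],[[0,0,0],[0,0,0],0]]'
python3 - <<'E'
from h import *
from plant import r
s=r.get_state();T=pose(s);print("go",(T[:3,:3].T@(np.array([.531,.170,T[2,3]])-T[:3,3])).round(4))
f=lambda n,x,y:cv2.resize(r.snapshot(n)["image"][y:y+90,x:x+120,::-1],(400,300),interpolation=2)
cv2.imwrite("pics/p4.png",np.hstack([f("scene",300,130),f("side",240,120)]))
E
```

```text
clock: 10.6
tool_pos: [0.5291, 0.1682, 0.1119]
eef_rot: [0.821, -0.571, -0.001, 0.003]
contact_force: [-1.4, -0.8, 0.4]
opening: 0.008
clock: 10.8
tool_pos: [0.5317, 0.1691, 0.1153]
eef_rot: [0.821, -0.571, 0.0, -0.0]
contact_force: [-1.0, 0.1, 0.4]
opening: 0.008
go [-0.0011  0.0004 -0.    ]
```

View pics/p4.png

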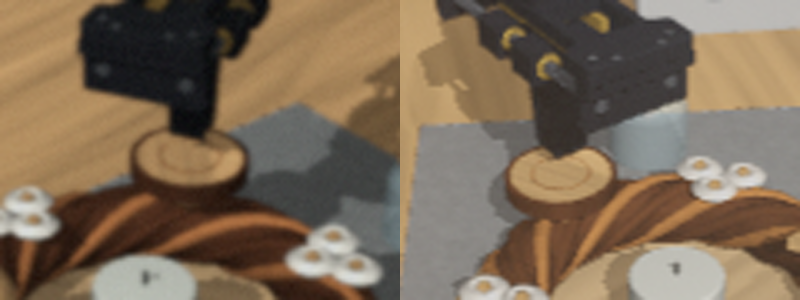

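Both crops show the fingertips above the middle of the slice, with the jar behind and clear. I press.

```bash
python3 -m pendant '[[[0,0,0],[-0.001,0,0.006],0],[[0,0,0],[-0.001,0,0.012],0],[[0,0,0],[-0.001,0,0.016],0],[[0,0,0],[-0.001,0,0.018],0],[[0,0,0],[-0.001,0,0.02],0],[[0,0,0],[-0.001,0,0.022],0],[[0,0,0],[-0.001,0,0.024],0],[[0,0,0],[-0.001,0,0.026],0],[[0,0,0],[-0.001,0,0.028],0],[[0,0,0],[-0.001,0,0.028],0]]'; python3 -m pendant '[[[0,0,0],[0,0,0.001],0],[[0,0,0],[0,0,0.002],0],[[0,0,0],[0,0,0.003],0],[[0,0,0],[0,0,0.003],0]]';python3 -m pendant '[[[0,0,0],[0,0,0.001],0],[[0,0,0],[0,0,0.002],0],[[0,0,0],[0,0,0.002],0]]'; python3 -m pendant '[[[0,0,0],[0,0,0.001],0],[[0,0,0],[0,0,0.002],0],[[0,0,0],[0,0,0.002],0]]'
```

```text
clock: 11.9
tool_pos: [0.5305, 0.1706, 0.0864]
eef_rot: [0.821, -0.571, -0.0, 0.0]
contact_force: [-1.1, -1.3, 2.6]
opening: 0.006
clock: 12.3
tool_pos: [0.5307, 0.1706, 0.0835]
eef_rot: [0.821, -0.571, -0.0, 0.0]
contact_force: [-2.0, 0.1, 2.4]
opening: 0.003
clock: 12.6
tool_pos: [0.5309, 0.1707, 0.0816]
eef_rot: [0.821, -0.571, 0.0, 0.0]
contact_force: [-3.5, -0.6, 3.9]
opening: 0.003
clock: 12.9
tool_pos: [0.5309, 0.1707, 0.0797]
eef_rot: [0.821, -0.571, 0.0, -0.0]
contact_force: [-2.7, -1.3, 5.8]
opening: 0.006
```

```bash
python3 -m pendant '[[[0,0,0],[0,0,0.0005],0],[[0,0,0],[0,0,-0.004],0],[[0,0,0],[0,0,-0.015],0],[[0,0,0],[0,0,-0.06],0],[[0,0,0],[0,0,-0.11],0],[[0,0,0],[0,0,-0.16],0],[[0,0,0],[0,0,-0.2],0],[[0,0,0],[0,-0.04,-0.24],0],[[0,0,0],[0.04,-0.08,-0.26],0],[[0,0,0],[0.04,-0.08,-0.26],0]]'; python3 -m pendant '[[[0,0,0],[0,0,0],0],[[0,0,0],[0,0,0],0],[[0,0,0],[0,0,0],0]]'
python3 - <<'E'
from h import *
from plant import r
a=r.snapshot("scene")["image"][150:300,240:460,::-1];b=r.snapshot("side")["image"][120:290,230:420,::-1];w=r.snapshot("wrist")["image"][:,:,::-1]
cv2.imwrite("pics/p5.png",np.vstack([np.hstack([cv2.resize(a,(400,300)),cv2.resize(b,(400,300))]),cv2.copyMakeBorder(cv2.resize(w,(480,300)),0,0,0,320,0)]))
E
```

```text
clock: 13.9
tool_pos: [0.625, 0.1591, 0.3435]
eef_rot: [0.82, -0.572, 0.004, -0.003]
contact_force: [0.1, 0.2, -1.0]
opening: 0.005
clock: 14.2
tool_pos: [0.6181, 0.162, 0.339]
eef_rot: [0.822, -0.57, -0.001, 0.001]
contact_force: [-0.2, -0.9, -0.3]
opening: 0.008
```

View pics/p5.png

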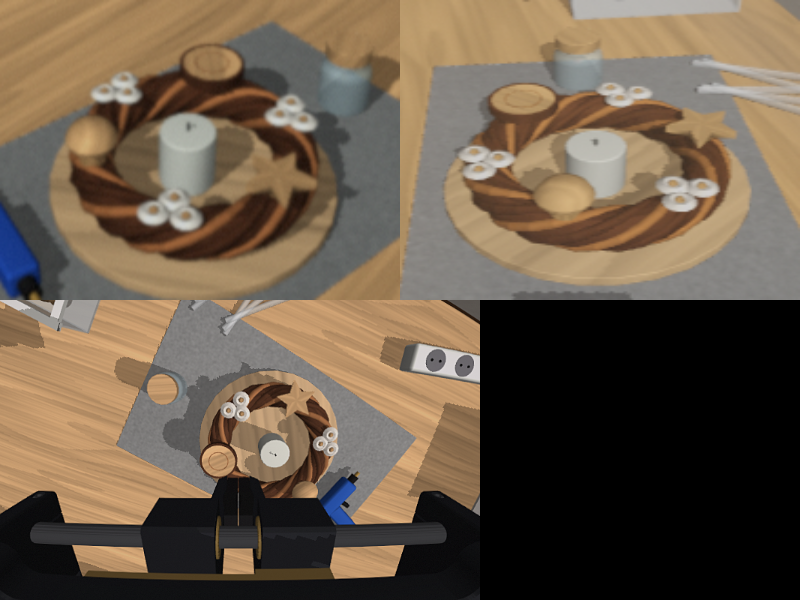

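In the side view the star's centre is now at about row 191 (was 187), the mushroom cap at 229 (was 225) and the slice face at 177 (was 172). That is the roughly 4 px drop expected when each is home. The candle, jar and glue gun look unmoved and the arm is clear, so I hand in.

```bash
python3 -c "
from plant import r
print(r.finish_job())"
```

```text
the job is handed in; nothing more can be done
None
```

I pressed the star, then the mushroom, then the round log slice down with the shut fingertips, and handed the job in at about 14 s on the robot clock. `finish_job()` gives no verdict, so "home" rests on my own checks.

- **Force:** on each ornament the reading stayed near 3 N while the pin slid (noise up to about 1.5 N). It then climbed about 1 N/mm, as expected once an ornament is on its stop. The last readings were 5.3 N on the star, 6.4–6.9 N on the mushroom and 5.8 N on the slice, at tool heights that agree with the home heights given. I pressed the star 1 mm and the slice 0.5 mm further after those readings.
- **Pictures:** in the final side view all three sit about 4 px lower than at the start, which matches full travel. The candle, jar and glue gun look unmoved by eye; I did not measure them again. The arm was about 0.34 m up and touching nothing.
- **Disagreements:** the two fixed cameras and the wrist camera differed by 2–7 mm on ornament positions, with the mushroom worst because the gripper partly hid it in the wrist view. My first reading of the star was about 5 px off, and I corrected it before pressing. While I pressed the star and slice there was also a sideways force of about 2–3.5 N.

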